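# Open the stuck mustard jar

## Task

The lid of the stoneware mustard jar is stuck: break it loose with a short hard twist anticlockwise, then spin it on gently until it comes up against its stop, without forcing it there, and lift it straight off. Set the lid down on the round cork coaster, right way up and wholly on it, without dropping it, and leave the glass, the bottle and the shaker alone.

Things in the scene. Friction and masses are not known exactly. Their poses are not given: they have to be found in the camera images.
- lid_mid (a point): Centre (on the axis, half-way up) of the steel lid: an 18-sided near-round cap, 62 mm across, 26 mm high, 90 g, flat closed top, z out of its top. Stuck on the jar at the start: some free play, then 0.5 to 1 N m anticlockwise (from above) up to 0.7 rad from the start (grip about 80 N); beyond, it turns almost freely. It does not rise as it turns, and stays put when let go.
- lid: The same lid; origin at the centre of its lower edge, 13 mm below lid_mid. Two hidden lugs hold it down until it is turned anticlockwise (from above) 1.3 to 2.2 rad in all from the start; the angle differs from jar to jar and cannot be seen. There it meets a slightly springy stop (16 N m/rad): halt at about 0.3 N m; at the stop and up to 0.1 rad before it the lid lifts freely.
- jar_seat (a point): On the jar's axis at the height of the seated lid's lower edge, 96 mm above the table; z up. Below is the jar's shoulder, 74 mm across from 74 mm above the table downwards, narrowing to the neck (38 mm) at 90 mm. The seated lid has up to 1 mm of side play about this axis.
- jar: White stoneware jar, 74 mm across, 118 mm high to its rim, in a square dark wooden holder 104 mm wide, 57 mm high, screwed to the table: it cannot move. Origin: centre of the underside. Once the lid is loose it may load the jar with at most 50 N in all (about 0.8 N m against the stop, or a 50 N pull on the held lid).
- coaster_top (a point): Centre of the upper face of the round cork coaster, 120 mm across, 5 mm thick, fixed to the table; z up.
- coaster: The same coaster; origin at the centre of its underside, on the table.
- glass: Empty tall beer glass with a straw, 76 mm across the mouth, 150 mm high (straw to 190 mm). Origin at the centre of its underside. Leave alone.
- bottle: Amber sauce bottle, 60 mm across, 170 mm high. Origin at the centre of its underside. Leave alone.
- shaker: Turned wooden pepper shaker, 44 mm across, 88 mm high. Origin at the centre of its underside. Leave alone.
Things that resemble listed ones, but are neither listed nor needed, are in the scene too. Of the things like the jar, leave any that is yellow; of the rest the larger one is meant.

How it is judged (in metres and radians):
On the way, in this order (a step that is already met when the one before it is completed fails the run):
1. the lid is broken loose (its x axis over 0.75 rad from the jar's) while still seated on the jar (lower edge within 6 mm of its seat) (angle between the x axis of lid and the x axis of jar, either way round above 0.75 rad and distance between lid and jar_seat below 0.006 m), for 0.05 s.
2. the lid is lifted off: its lower edge over 30 mm above its seat (z of lid in the frame of jar_seat above 0.03 m), for 0.1 s.
At the end, for the whole second after the job is handed in: The lid lies at rest, flat and right way up (within 0.1 rad), wholly on the cork coaster (centres within 29 mm, lower edge within 3 mm of the coaster's face), released (horizontal distance between lid and coaster_top below 0.029 m and z of lid in the frame of coaster_top between -0.003 and 0.003 m and angle between lid's own z axis and vertical below 0.1 rad and linear speed of lid below 0.02 m/s); the robot touches nothing.
It fails at once if after it is broken loose the lid is forced against the jar with more than 50 N (wrenched against its stop, or pulled while still held) (angle between the x axis of lid and the x axis of jar, either way round above 0.75 rad and contact force between lid and jar above 50 N).
It fails at once if the lid is let go in the air, more than 15 mm above the coaster's face and off the jar (contact force between the fingers and lid below 0.05 N and z of lid in the frame of coaster_top above 0.015 m and distance between lid and jar_seat above 0.03 m).
It fails at once if the glass, the bottle or the shaker is moved by more than 20 mm (distance of any of glass, bottle, shaker from where it was at the start of the episode above 0.02 m).
It also fails if it takes over 58 s, if anything falls off the work surface, if the arm or the gripper's body presses on something with over 40 N, if the wrist force passes 120 N, or if a joint passes its speed limit or range.

## Robot

A 7-joint arm with a two-finger parallel gripper is mounted at the origin on the work surface. World frame = base frame: x ahead of the robot, y to its left, z up, the work surface at z = 0. Lengths are in m, angles in degrees, forces in N, time in s.
With the tool pointing down it reaches from about 0.425 to 0.875 m from the base axis. Payload 4.7 kg.
Tool frame: the origin (TCP) lies midway between the tips of the shut fingers; the grasp point (between the pads) lies 19 mm behind it; z points along the fingers, y is the direction in which the jaws open and shut (so a half turn about z gives the same grasp; the last joint's range is limited). The gripper opens to 87 mm and grips with 3 to 60 N. Pads are 19 mm wide; open, the fingers measure 117 mm over their backs; the gripper's body (75 mm by 190 mm) begins 51 mm behind the grasp point.
Start: joints at [70.651, 18.392, -4.016, 83.108, 1.295, 78.541, -3.26], TCP at [0.224, -0.61, 0.223] pointing down, gripper open.
Joint ranges: [-163.93, 163.93], [-17.29, 119.83], [-79.2, 71.16], [3.27, 140.29], [-89.18, 269.18], [5.43, 117.66], [-154.24, 154.24]. Speed limits (degrees/s): [147.25, 147.25, 180, 180, 180, 180, 180].

## Interface

Orientations are given as [roll, pitch, yaw] about the fixed x, y, z axes, in that order (R = Rz(yaw) Ry(pitch) Rx(roll)).
In Python, from cell import env gives the robot as it stands. The module is installed in compiled form; this text tells all that it offers.
- The arm moves only by the tool servo_tool, never from a script. Its argument "plan" is a list of rows, each a list of 3 entries, a list of its own where there are three numbers: the opening, from 0 (shut) to 1 (fully open), then the shift along the tool's x, y, z in cm, then the turn, a rotation vector about the tool's x, y, z in degrees. A call has 1 to 20 rows; each row shifts and turns the pose as measured when the row begins, along the tool's axes as they then stand; what a row does not reach is not made up. A row lasts 1/12 s, in which the tool goes at most 41.7 mm and 7.16 degrees, less where a joint would pass 70% of its speed; a pose out of reach is approached as far as the arm can. A call is refused whole if a number of a shift passes 4.17 or a number of a turn 7.16, either way. A call with a gripper value outside its range is refused whole. The fingers move at their own pace and stop on an object; "force" is the grip in N (left out, the last holds). Time passes only in rows, so rows that do not move let the fingers close. It gives the time, the measured TCP pose, the force and the opening at its end, in the units of the state.
- env.get_obs(): the state, without advancing time (a new reading comes with each control period).
- env.read_camera(name): name is "side" or "top" or "wrist"; returns a dict with "image" (400x640x3 uint8, blue, green, red), "fx", "fy", "cx", "cy" (pixels), "rvec" (rotation vector, rad) and "tvec" (3), from world to camera coordinates, as OpenCV has them; the wrist camera has in their place "T_tool_cam" (4x4, takes a point from camera to tool coordinates, whose origin is the TCP and whose axes are the flange's). Camera axes: x right, y down, z forward; pixel columns grow to the right and rows downward; lengths in m; the calibration is good to about 2 mm. A picture is of the moment at which its call begins: read the wrist's pose just before it. There is no depth.
- env.sign_off(): hands the job in, once; it reports no verdict.
The state is a dict: "time_s": time; "qpos": joint angles; "joint_velocities": joint speeds; "effort": joint torques, N m; "tool_pos": TCP position; "tool_rot": TCP orientation; "force": force on the tool from outside, world axes, zero at the start; "wrist_torque": the same for the moment, N m; "grip_width": finger opening in m.
Only numpy, scipy, OpenCV 4.12 (cv2) and the standard library are available. Lean on these libraries where they do the work, as an engineer would, in place of code of your own. Each camera call takes 0.05 s, during which the arm holds its last target. There are 200 camera calls.

## Working session

There is one attempt and no reset: what is moved stays moved. The work goes in short steps, Python scripts to look and compute and a tool call to move; the robot and the scene stay as the last step left them, time stands still between calls to the robot, and variables do not carry over. Pictures are saved under pics/ and viewed, about 8 in all and at most 12, crops included, and the job is handed in when it is done.

Besides the shell and the picture viewer there is one more tool, called after "Request:" as name(argument=value, ...) on one line, values as JSON. servo_tool: Moves the arm, as the interface text tells. Its arguments: {"type":"object","properties":{"plan":{"type":"array"},"force":{"type":"number"}},"required":["plan"]}

```bash
mkdir -p pics
cat > h.py <<'E'
import numpy as np, cv2
from cell import env
from scipy.spatial.transform import Rotation as R
def cam(n):
    c=env.read_camera(n); return c
def ray(c,uv,z):
    Rm=cv2.Rodrigues(np.array(c["rvec"],float))[0]; t=np.array(c["tvec"],float).ravel()
    o=-Rm.T@t; d=Rm.T@np.array([(uv[0]-c["cx"])/c["fx"],(uv[1]-c["cy"])/c["fy"],1.])
    return o+d*(z-o[2])/d[2]
def proj(c,p):
    K=np.array([[c["fx"],0,c["cx"]],[0,c["fy"],c["cy"]],[0,0,1.]])
    return cv2.projectPoints(np.array(p,float).reshape(-1,3),np.array(c["rvec"],float),np.array(c["tvec"],float),K,None)[0].reshape(-1,2)
E
python3 - <<'E'
from h import *
import pickle
print(env.get_obs())
for n in("top","side"):
    c=cam(n); cv2.imwrite(f"pics/{n}0.png",c["image"]); pickle.dump(c,open(n+".pkl","wb"))
    Rm=cv2.Rodrigues(np.array(c["rvec"],float))[0]; print(n,c["fx"],-Rm.T@np.array(c["tvec"]).ravel(),Rm.tolist())
E
```

```text
{'time_s': 0.0, 'qpos': array([70.65041864, 18.4379925 , -4.01652987, 83.17490098,  1.29316172,
       78.5409423 , -3.2603136 ]), 'joint_velocities': array([ 0.01975378,  0.06397802, -0.00822451,  0.06042357, -0.03461524,
        0.02309261, -0.01000331]), 'effort': array([-3.61331022e-04, -4.91300154e+01, -4.03989851e-01, -3.12530780e+01,
       -6.38876553e-02,  4.38667636e-02,  1.96460746e-04]), 'tool_pos': array([ 0.22377218, -0.60967495,  0.22147375]), 'tool_rot': array([-1.79891310e+02,  3.67397498e-03,  2.01596013e+01]), 'force': array([ 0.09610424, -0.70038585,  0.67738562]), 'wrist_torque': array([ 0.0256569 , -0.03612951,  0.0048346 ]), 'grip_width': 0.08712076954337983}
top 472.0165926414434 [ 0.38058917 -0.02119196  0.96546785] [[-0.12379909142868639, -0.9922864616896746, -0.0064314002221669], [-0.964443928843398, 0.12184546062804813, -0.23452418178398896], [0.23349880744565368, -0.022831155724683, -0.9720890109705658]]
side 413.13243134849967 [ 0.46278515 -0.71349844  0.63339658] [[0.9900584493535031, -0.14056379886919673, -0.0051073781138376295], [-0.08956703480477973, -0.6020344476950117, -0.7934306964472962], [0.1084528152701306, 0.7860002177073632, -0.6086391744079251]]
```

View pics/top0.png

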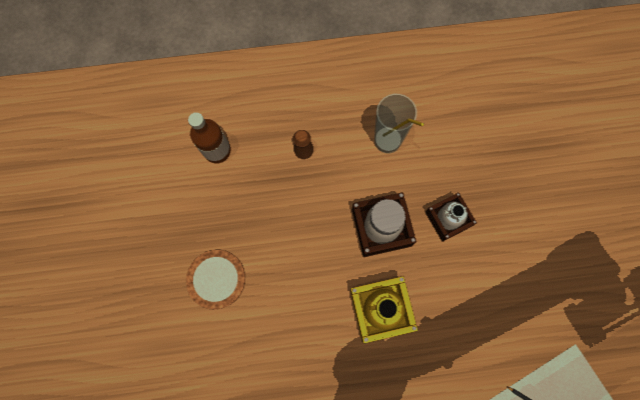

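View pics/side0.png

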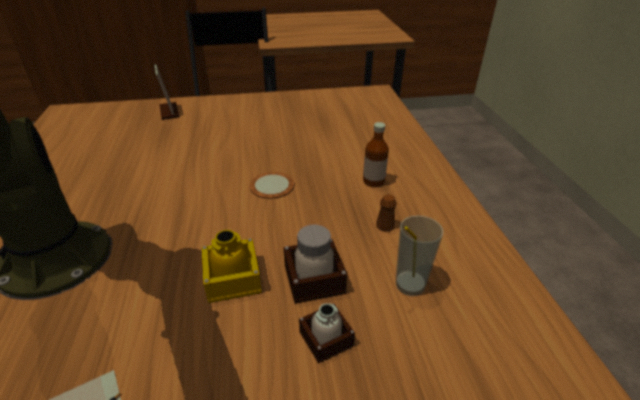

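Top view: the target jar, in a dark square holder with a grey lid, is at about (385,218). The coaster is at (216,279), glass (395,125), bottle (208,140) and shaker (303,144). The yellow jar (386,308) and the small jar (453,215) are decoys. The side view agrees: lid (313,242), coaster (272,186).

Run:
```python
import pickle,cv2,numpy as np
c=pickle.load(open("top.pkl","rb"))["image"]; s=pickle.load(open("side.pkl","rb"))["image"]
f=lambda im,x,y:cv2.resize(im[y:y+75,x:x+100],(400,300),interpolation=cv2.INTER_CUBIC)
m=np.vstack([np.hstack([f(c,335,180),f(c,166,240)]),np.hstack([f(s,265,215),f(s,222,150)])])
m=np.clip(m.astype(float)*1.6,0,255).astype(np.uint8)
for k in range(0,800,40): cv2.line(m,(k,0),(k,5),(0,255,0)); cv2.line(m,(k,300),(k,305),(0,255,0))
for k in range(0,600,40): cv2.line(m,(0,k),(5,k),(0,255,0)); cv2.line(m,(400,k),(405,k),(0,255,0))
cv2.imwrite("pics/crop1.png",m)
```

```text
(no output)
```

View pics/crop1.png

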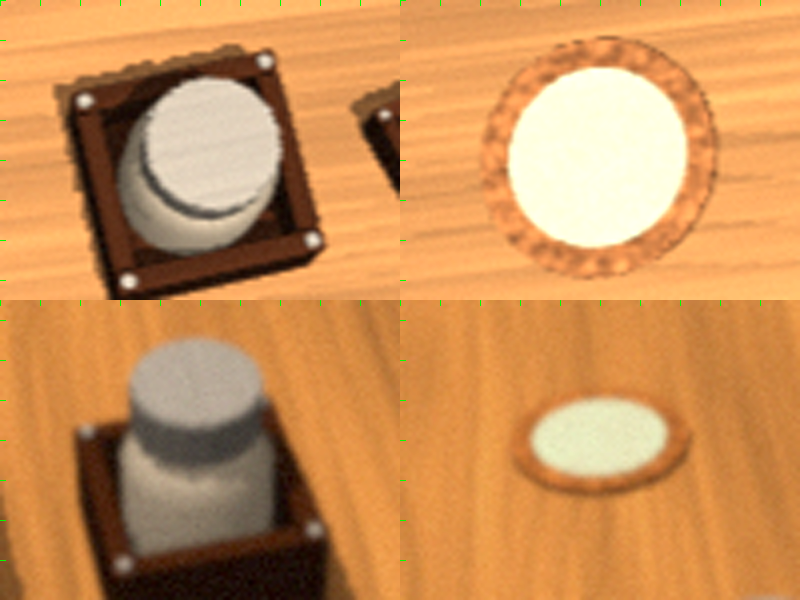

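Crop: lid top centre is at top (388,216) and side (314.2,236). Coaster centre is at top (216,279.3) and side (272.2,184.5).

```bash
cat > w.py <<'E'
from h import *
import sys
from cell import env
o=env.get_obs(); c=env.read_camera("wrist")
T=np.eye(4);T[:3,:3]=R.from_euler("xyz",o["tool_rot"],degrees=True).as_matrix();T[:3,3]=o["tool_pos"]
M=np.linalg.inv(T@np.array(c["T_tool_cam"]))
c["rvec"]=cv2.Rodrigues(M[:3,:3])[0];c["tvec"]=M[:3,3]
E
python3 - <<'E'
from h import *
import pickle
t=pickle.load(open("top.pkl","rb"));s=pickle.load(open("side.pkl","rb"))
print("lid",ray(t,(388,216),.122),ray(s,(314.2,236),.122))
print("coaster",ray(t,(216,279.3),.005),ray(s,(272.2,184.3),.005))
for n,uv,z in(("bottle",(215,150),.0),("shaker",(303,150),0),("glass",(389,140),0)):print(n,ray(t,uv,z))
print("bottle s", ray(s,(375,180),0),ray(s,(386,225),0),ray(s,(412,284),0))
P=[ray(t,(335+x/4,180+y/4),.057) for x,y in((85,101),(265,62),(313,240),(128,281))]
print("holder",np.mean(P,0),[np.degrees(np.arctan2(*(P[(i+1)%4]-P[i])[1::-1])) for i in range(4)])
E
```

```text
lid [ 0.54458631 -0.14485586  0.122     ] [ 0.54689232 -0.14984745  0.122     ]
coaster [0.48174757 0.20190754 0.005     ] [0.48563618 0.19916947 0.005     ]
bottle [7.59534099e-01 1.86355670e-01 1.11022302e-16]
shaker [ 0.73548926 -0.00278276  0.        ]
glass [ 0.73474327 -0.19068142  0.        ]
bottle s [0.7642695  0.18555155 0.        ] [ 0.7402893  -0.00182284  0.        ] [ 0.74006714 -0.18646032  0.        ]
holder [ 0.54527427 -0.14545755  0.057     ] [np.float64(-84.67847458556194), np.float64(-174.43456522594533), np.float64(95.34222844403811), np.float64(5.230380386164796)]
```

Request:
servo_tool(plan=[[1,[3.0,-2.1,-0.2],[0,0,0]],[1,[3.0,-2.1,-0.2],[0,0,0]],[1,[3.0,-2.1,-0.2],[0,0,0]],[1,[3.0,-2.1,-0.2],[0,0,0]],[1,[3.0,-2.1,-0.2],[0,0,0]],[1,[3.0,-2.1,-0.2],[0,0,0]],[1,[3.0,-2.1,-0.2],[0,0,0]],[1,[3.0,-2.1,-0.2],[0,0,0]],[1,[3.0,-2.1,-0.2],[0,0,0]],[1,[3.0,-2.1,-0.2],[0,0,0]],[1,[3.0,-2.1,-0.2],[0,0,0]],[1,[3.0,-2.1,-0.2],[0,0,0]],[1,[3.0,-2.1,-0.2],[0,0,0]],[1,[3.0,-2.1,-0.2],[0,0,0]],[1,[0,0,0],[0,0,0]]], force=60)

```text
time_s: 1.35
tool_pos: [0.524, -0.1702, 0.2413]
tool_rot: [-179.3, 0.4, 19.6]
force: [0.4, 1.9, -0.0]
grip_width: 0.087
```

Run:
```python
from w import *
print(o["tool_pos"],o["tool_rot"],o["qpos"],o["wrist_torque"],c["fx"],c["T_tool_cam"])
print(proj(c,[[.5455,-.1465,.122],[.5455,-.1465,.096]]))
cv2.imwrite("pics/w1.png",c["image"]); import pickle; pickle.dump(c,open("w1.pkl","wb"))
```

```text
[ 0.52404493 -0.1702412   0.24131001] [-179.25847683    0.41184615   19.56799105] [ 39.36365112   7.94067065 -26.21334724  94.37864741   3.15512684
  79.2542832  -57.69826057] [ 0.08617842 -0.02567864  0.01850983] 354.67254895190547 [[ 3.15758287e-05 -9.64711922e-01 -2.63307628e-01  7.06534824e-02]
 [ 9.99999559e-01  2.77694774e-04 -8.97503982e-04 -7.79957498e-04]
 [ 9.38951943e-04 -2.63307483e-01  9.64711505e-01 -1.61631744e-01]
 [ 0.00000000e+00  0.00000000e+00  0.00000000e+00  1.00000000e+00]]
[[295.44770305 161.24443365]
 [297.15659002 156.59567579]]
```

View pics/w1.png

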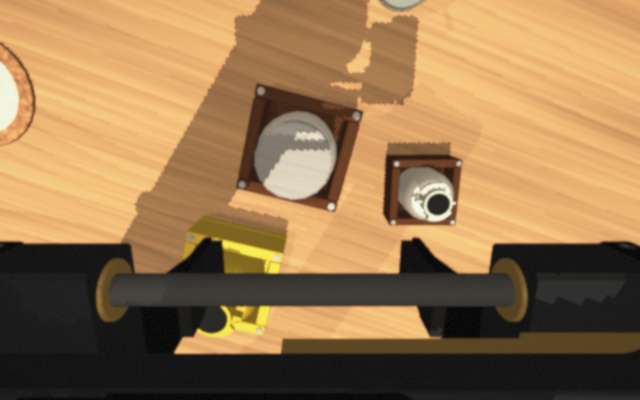

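Wrist view: lid top is around (296,155), its holder around it, and the decoys lie clear of the fingers. I'll enlarge it for the centre and facets.

Run:
```python
from h import *
import pickle
c=pickle.load(open("w1.pkl","rb"))
m=cv2.resize(c["image"][80:215,230:370],(700,675)[::1],interpolation=cv2.INTER_CUBIC)[:600]
m=np.clip(m*1.5,0,255).astype(np.uint8)
for k in range(0,700,50): cv2.line(m,(k,0),(k,8),(0,255,0)); cv2.line(m,(0,k),(8,k),(0,255,0))
def rg(ctr,z,r,col):
    a=np.radians(np.arange(0,360,3)); p=proj(c,np.c_[ctr[0]+r*np.cos(a),ctr[1]+r*np.sin(a),0*a+z]); 
    for u,v in (p-[230,80])*5+2: cv2.circle(m,(int(u),int(v)),1,col,-1)
rg((.5455,-.1465),.122,.031,(0,0,255))
cv2.imwrite("pics/crop2.png",m)
```

```text
(no output)
```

View pics/crop2.png

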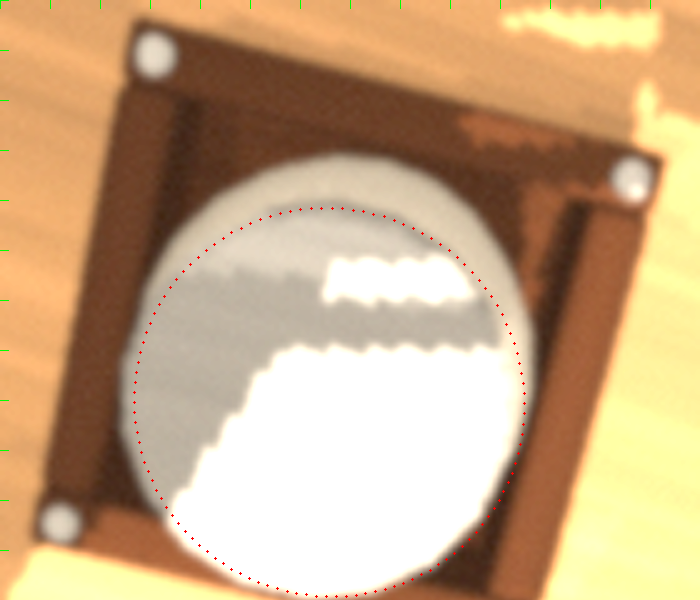

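The red ring, a 31 mm circle at (0.5455, -0.1465, 0.122), coincides with the lid's top edge (bottom about 597, right 525, left 135). The position is good, so I'll compute the approach.

```bash
cat > d.py <<'E'
from h import *
import sys
a=[float(v) for v in sys.argv[1:5]]
o=env.get_obs(); Rt=R.from_euler("xyz",o["tool_rot"],degrees=True)
print("pos",o["tool_pos"].round(4),"rot",o["tool_rot"].round(2),"q",o["qpos"].round(0),"F",o["force"].round(1),"M",o["wrist_torque"].round(2),"w",round(o["grip_width"],4),"t",o["time_s"])
if a:
    print("shift cm",(Rt.inv().apply(np.array(a[:3])-o["tool_pos"])*100).round(2),"turn",np.degrees((Rt.inv()*R.from_euler("xyz",[180,0,a[3]],degrees=True)).as_rotvec()).round(2))
E
python3 d.py .5455 -.1465 .16 15
```

```text
pos [ 0.5221 -0.1738  0.2409] rot [-179.34    0.58   19.41] q [ 39.   8. -26.  94.   3.  79. -58.] F [ 0.3 -0.6 -0.4] M [-0.05  0.02 -0.02] w 0.0869 t 1.4
shift cm [ 3.19 -1.7   8.08] turn [-0.63  0.6   4.41]
```

Request:
servo_tool(plan=[[1,[1.1,-0.57,2.0],[-0.2,0.2,1.5]],[1,[1.05,-0.57,2.0],[-0.2,0.2,1.5]],[1,[1.05,-0.57,2.0],[-0.2,0.2,1.4]],[1,[0,0,2.0],[0,0,0]],[1,[0,0,0],[0,0,0]],[1,[0,0,0],[0,0,0]]])

```text
time_s: 1.9
tool_pos: [0.5454, -0.1519, 0.1572]
tool_rot: [179.8, 0.2, 14.5]
force: [0.5, 0.2, 1.0]
grip_width: 0.0871
```

```bash
python3 d.py .5455 -.1465 .091 15
python3 - <<'E'
from w import *
m=c["image"]
for z in(.122,.096):
    a=np.radians(np.arange(0,360,3)); p=proj(c,np.c_[.5455+.031*np.cos(a),-.1465+.031*np.sin(a),0*a+z])
    for u,v in p: 
        if 0<=u<640 and 0<=v<400: cv2.circle(m,(int(u),int(v)),1,(0,0,255),-1)
cv2.imwrite("pics/w2.png",m)
E
```

```text
pos [ 0.5454 -0.1519  0.1572] rot [1.7983e+02 1.7000e-01 1.4550e+01] q [ 36.  12. -27.  99.   6.  70. -67.] F [0.5 0.2 1. ] M [ 0.02 -0.05 -0.06] w 0.0871 t 1.9
shift cm [ 0.16 -0.54  6.62] turn [ 0.17  0.17 -0.45]
```

View pics/w2.png

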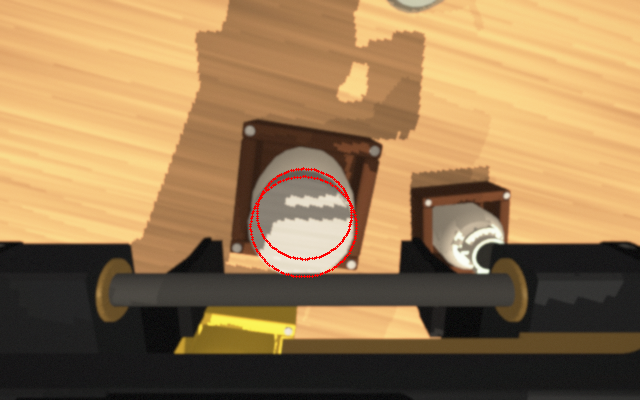

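The ring matches the lid top (bottom about 276, right 356, left 251), and both fingers straddle it clear of the small jar. Descending.

Request:
servo_tool(plan=[[1,[0.16,-0.5,0.5],[0.1,0.1,0]],[1,[0,0,1.5],[0,0,0]],[1,[0,0,1.5],[0,0,0]],[1,[0,0,1.5],[0,0,0]],[1,[0,0,1.0],[0,0,0]],[1,[0,0,0],[0,0,0]]])

```text
time_s: 2.45
tool_pos: [0.5486, -0.1516, 0.102]
tool_rot: [179.5, -0.5, 14.1]
force: [-0.3, -0.1, -0.0]
grip_width: 0.0872
```

```bash
python3 d.py .5455 -.1465 .091 15
```

```text
pos [ 0.5486 -0.1516  0.102 ] rot [179.48  -0.46  14.13] q [ 36.  15. -26. 103.   8.  63. -69.] F [-0.3 -0.1 -0. ] M [0.02 0.11 0.02] w 0.0872 t 2.45
shift cm [-0.19 -0.58  1.09] turn [ 0.53 -0.46 -0.88]
```

Request:
servo_tool(plan=[[1,[-0.2,-0.6,0.7],[0.5,-0.4,0]],[1,[0,0,0.4],[0,0,0]],[1,[0,0,0],[0,0,0]],[1,[0,0,0],[0,0,0]]])

```text
time_s: 2.78
tool_pos: [0.5464, -0.1465, 0.0926]
tool_rot: [179.9, -0.2, 14.1]
force: [-0.2, 0.8, 0.1]
grip_width: 0.0871
```

```bash
python3 d.py .5455 -.1465 .091 15
```

```text
pos [ 0.5464 -0.1465  0.0926] rot [179.91  -0.19  14.07] q [ 35.  16. -26. 104.   8.  62. -70.] F [-0.2  0.8  0.1] M [ 0.03  0.03 -0.07] w 0.0871 t 2.7833
shift cm [-0.08 -0.02  0.16] turn [ 0.09 -0.19 -0.93]
```

Request:
servo_tool(plan=[[0,[-0.08,0,0.1],[0,0,0]],[0,[0,0,0],[0,0,0]],[0,[0,0,0],[0,0,0]],[0,[0,0,0],[0,0,0]],[0,[0,0,0],[0,0,0]],[0,[0,0,0],[0,0,0]]], force=15)

```text
time_s: 3.28
tool_pos: [0.5465, -0.1462, 0.0932]
tool_rot: [179.9, -0.3, 14.1]
force: [0.2, 0.5, -0.8]
grip_width: 0.0619
```

```bash
python3 d.py .5455 -.1465 .091 15
```

```text
pos [ 0.5465 -0.1462  0.0932] rot [179.89  -0.31  14.09] q [ 35.  16. -26. 104.   8.  62. -70.] F [ 0.2  0.5 -0.8] M [-0.03 -0.02  0.01] w 0.0619 t 3.2833
shift cm [-0.1   0.01  0.22] turn [ 0.11 -0.31 -0.91]
```

Gripped at 61.9 mm with negligible side force. Tighten to 60 N and start the hard twist.

Request:
servo_tool(plan=[[0,[0,0,0],[0,0,0]],[0,[0,0,0],[0,0,0]],[0,[0,0,0],[0,0,0]],[0,[0,0,0],[0,0,-7]],[0,[0,0,0],[0,0,-7]],[0,[0,0,0],[0,0,-7]]], force=60)

```text
time_s: 3.78
tool_pos: [0.547, -0.1465, 0.0933]
tool_rot: [179.8, -0.4, 35.3]
force: [5.5, 5.7, -5.9]
grip_width: 0.0617
```

```bash
python3 d.py .5455 -.1465 .091 15
```

```text
pos [ 0.547  -0.1465  0.0933] rot [179.79  -0.37  35.35] q [ 38.  16. -29. 104.   9.  62. -49.] F [ 5.5  5.7 -5.9] M [ 1.11 -1.04 -1.15] w 0.0617 t 3.7833
shift cm [-0.13 -0.09  0.22] turn [ 0.15 -0.41 20.35]
```

Request:
servo_tool(plan=[[0,[0,0,0],[0,0,-7]],[0,[0,0,0],[0,0,-7]]])

```text
time_s: 3.95
tool_pos: [0.5468, -0.1464, 0.0931]
tool_rot: [179.8, -0.4, 49.8]
force: [-3.9, 2.9, 0.1]
grip_width: 0.0616
```

```bash
python3 d.py .5455 -.1465 .091 15
```

```text
pos [ 0.5468 -0.1464  0.0931] rot [179.77  -0.36  49.8 ] q [ 40.  16. -31. 103.   9.  62. -35.] F [-3.9  2.9  0.1] M [ 0.56 -0.35 -0.05] w 0.0616 t 3.95
shift cm [-0.1  -0.1   0.21] turn [ 0.11 -0.42 34.8 ]
```

Request:
servo_tool(plan=[[0,[0,0,0],[0,0,-4]],[0,[0,0,0],[0,0,-4]]])

```text
time_s: 4.12
tool_pos: [0.5475, -0.1458, 0.0932]
tool_rot: [179.7, -0.4, 58.3]
force: [-0.8, -0.0, -0.6]
grip_width: 0.0615
```

```bash
python3 d.py .5455 -.1465 .091 15
```

```text
pos [ 0.5475 -0.1458  0.0932] rot [179.69  -0.41  58.35] q [ 41.  17. -33. 103.  10.  62. -27.] F [-0.8 -0.  -0.6] M [0.08 0.01 0.02] w 0.0615 t 4.1167
shift cm [-0.16 -0.13  0.22] turn [ 0.14 -0.51 43.35]
```

Loose: the torque fell to ~0 and it has turned 44°. Reduce the grip and spin on gently, staying short of the earliest stop angle.

Request:
servo_tool(plan=[[0,[0,0,0],[0,0,0]],[0,[0,0,0],[0,0,0]],[0,[0,0,0],[0,0,-3]],[0,[0,0,0],[0,0,-3]],[0,[0,0,0],[0,0,-3]],[0,[0,0,0],[0,0,-3]],[0,[0,0,0],[0,0,-3]],[0,[0,0,0],[0,0,-3]],[0,[0,0,0],[0,0,-3]],[0,[0,0,0],[0,0,-3]],[0,[0,0,0],[0,0,0]]], force=15)

```text
time_s: 5.03
tool_pos: [0.5476, -0.1456, 0.0932]
tool_rot: [179.5, -0.3, 82.4]
force: [0.1, 0.6, 0.3]
grip_width: 0.0618
```

```bash
python3 d.py .546 -.1465 .093 90
```

```text
pos [ 0.5476 -0.1456  0.0932] rot [179.53  -0.26  82.4 ] q [ 44.  17. -36. 103.  11.  63.  -4.] F [0.1 0.6 0.3] M [ 0.06  0.05 -0.  ] w 0.0618 t 5.0333
shift cm [-0.11 -0.15  0.02] turn [ 0.49 -0.23 -7.6 ]
```

Request:
servo_tool(plan=[[0,[0,0,0],[0.3,-0.2,-1]],[0,[0,0,0],[0,0,-1]],[0,[0,0,0],[0,0,-1]],[0,[0,0,0],[0,0,-1]],[0,[0,0,0],[0,0,-1]]], force=12)

```text
time_s: 5.45
tool_pos: [0.5476, -0.1454, 0.0931]
tool_rot: [179.9, -0.0, 87.4]
force: [-0.3, 1.4, -0.5]
grip_width: 0.062
```

```bash
python3 d.py .546 -.1465 .093 90
```

```text
pos [ 0.5476 -0.1454  0.0931] rot [ 1.7987e+02 -4.0000e-02  8.7400e+01] q [ 44.  18. -37. 103.  12.  63.   1.] F [-0.3  1.4 -0.5] M [ 0.15 -0.01 -0.04] w 0.062 t 5.45
shift cm [-0.12 -0.15  0.01] turn [ 0.13 -0.03 -2.6 ]
```

Request:
servo_tool(plan=[[0,[0,0,0],[0,0,-0.8]],[0,[0,0,0],[0,0,-0.8]],[0,[0,0,0],[0,0,-0.8]]])

```text
time_s: 5.7
tool_pos: [0.5475, -0.1454, 0.0931]
tool_rot: [179.9, -0.0, 90.0]
force: [0.2, 1.1, -0.1]
grip_width: 0.0618
```

```bash
python3 d.py .546 -.1465 .093 90
```

```text
pos [ 0.5475 -0.1454  0.0931] rot [ 1.7987e+02 -2.0000e-02  9.0030e+01] q [ 44.  18. -37. 103.  12.  63.   3.] F [ 0.2  1.1 -0.1] M [ 0.09 -0.07 -0.02] w 0.0618 t 5.7
shift cm [-0.11 -0.15  0.01] turn [ 0.13 -0.02  0.03]
```

Request:
servo_tool(plan=[[0,[0,0,0],[0,0,-0.8]],[0,[0,0,0],[0,0,-0.8]],[0,[0,0,0],[0,0,-0.8]]])

```text
time_s: 5.95
tool_pos: [0.5473, -0.1455, 0.0932]
tool_rot: [179.9, -0.0, 92.7]
force: [-0.9, 1.5, 0.2]
grip_width: 0.0619
```

```bash
python3 d.py .546 -.1465 .093 90|head -1
```

```text
pos [ 0.5473 -0.1455  0.0932] rot [ 1.799e+02 -2.000e-02  9.267e+01] q [ 45.  18. -38. 103.  12.  63.   6.] F [-0.9  1.5  0.2] M [ 0.17  0.23 -0.05] w 0.0619 t 5.95
```

Request:
servo_tool(plan=[[0,[0,0,0],[0,0,-0.8]],[0,[0,0,0],[0,0,-0.8]],[0,[0,0,0],[0,0,-0.8]]])

```text
time_s: 6.2
tool_pos: [0.5466, -0.1456, 0.0932]
tool_rot: [180.0, -0.0, 95.3]
force: [0.0, 0.8, 0.0]
grip_width: 0.062
```

```bash
python3 d.py .546 -.1465 .093 90|head -1
```

```text
pos [ 0.5466 -0.1456  0.0932] rot [ 1.7999e+02 -3.0000e-02  9.5290e+01] q [ 45.  18. -38. 103.  12.  63.   8.] F [0.  0.8 0. ] M [ 0.14  0.08 -0.25] w 0.062 t 6.2
```

Mz jumped to -0.25, so this may be the stop. Hold one row and check.

Request:
servo_tool(plan=[[0,[0,0,0],[0,0,-0.3]]])

```text
time_s: 6.28
tool_pos: [0.5465, -0.1456, 0.0931]
tool_rot: [180.0, -0.0, 95.6]
force: [-1.2, 1.2, 0.4]
grip_width: 0.0619
```

```bash
python3 d.py .546 -.1465 .093 90|head -1
```

```text
pos [ 0.5465 -0.1456  0.0931] rot [ 1.7999e+02 -4.0000e-02  9.5640e+01] q [ 45.  18. -38. 103.  12.  63.   8.] F [-1.2  1.2  0.4] M [ 0.21  0.12 -0.23] w 0.0619 t 6.2833
```

Request:
servo_tool(plan=[[0,[0,0,0],[0,0,0]]])

```text
time_s: 6.37
tool_pos: [0.5465, -0.1456, 0.0931]
tool_rot: [180.0, -0.0, 95.6]
force: [-0.2, 1.3, 0.7]
grip_width: 0.0617
```

```bash
python3 d.py .546 -.1465 .093 90|head -1
```

```text
pos [ 0.5465 -0.1456  0.0931] rot [ 1.7998e+02 -5.0000e-02  9.5640e+01] q [ 45.  18. -38. 103.  12.  63.   8.] F [-0.2  1.3  0.7] M [ 0.25  0.16 -0.18] w 0.0617 t 6.3667
```

Sustained torque at a held pose, so it is up against the stop at about 81° (1.42 rad). Test lift with the light grip (slips well under 50 N).

Request:
servo_tool(plan=[[0,[0,0,-0.1],[0,0,0.3]],[0,[0,0,-0.1],[0,0,0]],[0,[0,0,-0.1],[0,0,0]]])

```text
time_s: 6.62
tool_pos: [0.5464, -0.1456, 0.0945]
tool_rot: [180.0, -0.1, 95.3]
force: [1.9, 0.0, -4.6]
grip_width: 0.062
```

```bash
python3 d.py .546 -.1465 .093 90|head -1
```

```text
pos [ 0.5464 -0.1456  0.0945] rot [ 1.7996e+02 -1.0000e-01  9.5290e+01] q [ 45.  18. -38. 103.  12.  63.   8.] F [ 1.9  0.  -4.6] M [ 0.07 -0.38 -0.15] w 0.062 t 6.6167
```

Request:
servo_tool(plan=[[0,[0,0,0],[0,0,0.8]],[0,[0,0,0],[0,0,0.4]]])

```text
time_s: 6.78
tool_pos: [0.5465, -0.1457, 0.0946]
tool_rot: [180.0, -0.1, 94.0]
force: [-0.6, -0.2, -0.9]
grip_width: 0.0617
```

```bash
python3 d.py .546 -.1465 .093 90|head -1
```

```text
pos [ 0.5465 -0.1457  0.0946] rot [ 1.7997e+02 -9.0000e-02  9.4020e+01] q [ 45.  18. -38. 103.  12.  63.   7.] F [-0.6 -0.2 -0.9] M [ 0.06 -0.02  0.04] w 0.0617 t 6.7833
```

Request:
servo_tool(plan=[[0,[0,0,-0.1],[0,0,0]]])

```text
time_s: 6.87
tool_pos: [0.5465, -0.1458, 0.0957]
tool_rot: [180.0, -0.1, 94.0]
force: [-0.7, 0.3, -1.5]
grip_width: 0.0621
```

```bash
python3 d.py .546 -.1465 .093 90|head -1
```

```text
pos [ 0.5465 -0.1458  0.0957] rot [ 1.7997e+02 -7.0000e-02  9.4000e+01] q [ 45.  18. -38. 103.  12.  63.   7.] F [-0.7  0.3 -1.5] M [-0.03 -0.08  0.01] w 0.0621 t 6.8667
```

After easing off 1.3° the resistance vanished and only the lid's weight (~0.9 N) is on the tool. Firm up a little and keep lifting.

Request:
servo_tool(plan=[[0,[0,0,-0.2],[0,0,0]],[0,[0,0,-0.3],[0,0,0]],[0,[0,0,-0.3],[0,0,0]]], force=20)

```text
time_s: 7.12
tool_pos: [0.5467, -0.1463, 0.1047]
tool_rot: [180.0, -0.0, 94.0]
force: [-0.4, 0.2, -0.3]
grip_width: 0.0615
```

```bash
python3 d.py .546 -.1465 .093 90|head -1
python3 - <<'E'
from h import *
c=cam("side"); m=c["image"][195:290,260:400]
cv2.imwrite("pics/s2.png",np.clip(cv2.resize(m,None,fx=4,fy=4,interpolation=cv2.INTER_CUBIC)*1.4,0,255).astype(np.uint8))
E
```

```text
pos [ 0.5467 -0.1463  0.1047] rot [ 1.7996e+02 -2.0000e-02  9.4020e+01] q [ 45.  17. -38. 102.  12.  64.   7.] F [-0.4  0.2 -0.3] M [-0.02 -0.08 -0.04] w 0.0615 t 7.1167
```

View pics/s2.png

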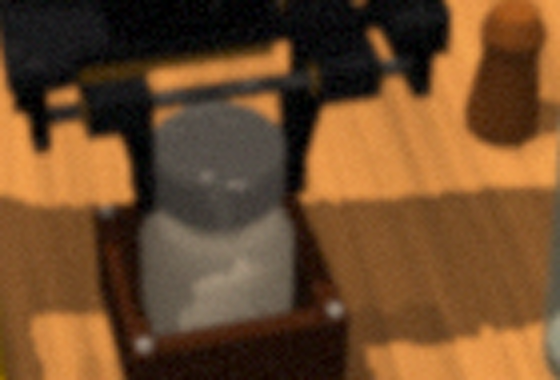

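The lid is up about 11 mm with the tool (lower edge at about y=230, was about 248 in this crop). The fingertips reach about 3 mm below its edge, so they'd hit the coaster first. I'll set it back on the seat, where it is unlocked, and regrip 7 mm higher.

Request:
servo_tool(plan=[[0,[0,0,0.3],[0,0,0]],[0,[0,0,0.3],[0,0,0]],[0,[0,0,0.3],[0,0,0]],[0,[0,0,0.1],[0,0,0]],[0,[0,0,0],[0,0,0]]])

```text
time_s: 7.58
tool_pos: [0.5468, -0.1461, 0.0981]
tool_rot: [180.0, 0.1, 94.0]
force: [0.2, 0.7, -0.2]
grip_width: 0.0618
```

```bash
python3 d.py .546 -.1465 .093 90|head -1
```

```text
pos [ 0.5468 -0.1461  0.0981] rot [1.7998e+02 9.0000e-02 9.4010e+01] q [ 45.  17. -38. 103.  12.  64.   7.] F [ 0.2  0.7 -0.2] M [ 0.03 -0.07  0.  ] w 0.0618 t 7.5833
```

Request:
servo_tool(plan=[[0,[0,0,0.2],[0,0,0]],[0,[0,0,0.1],[0,0,0]],[0,[0,0,0.1],[0,0,0]],[0,[0,0,0],[0,0,0]]])

```text
time_s: 7.92
tool_pos: [0.5468, -0.146, 0.0933]
tool_rot: [180.0, 0.1, 94.0]
force: [-1.6, 1.1, 2.6]
grip_width: 0.0617
```

```bash
python3 d.py .546 -.1465 .093 90|head -1
```

```text
pos [ 0.5468 -0.146   0.0933] rot [1.7998e+02 9.0000e-02 9.4030e+01] q [ 45.  18. -38. 103.  12.  63.   7.] F [-1.6  1.1  2.6] M [0.04 0.25 0.  ] w 0.0617 t 7.9167
```

Seated again with a 2.6 N touch. Regrip higher.

Request:
servo_tool(plan=[[0.85,[0,0,0],[0,0,0]],[0.85,[0,0,0],[0,0,0]],[0.85,[0,0,0],[0,0,0]],[0.85,[0,0,-0.4],[0,0,0]],[0.85,[0,0,-0.3],[0,0,0]],[0.85,[0,0,0],[0,0,0]],[0,[0,0,0],[0,0,0]],[0,[0,0,0],[0,0,0]],[0,[0,0,0],[0,0,0]],[0,[0,0,0],[0,0,0]],[0,[0,0,0],[0,0,0]]], force=20)

```text
time_s: 8.83
tool_pos: [0.5471, -0.1468, 0.1015]
tool_rot: [179.9, 0.1, 94.0]
force: [-0.4, -0.0, 1.6]
grip_width: 0.0621
```

```bash
python3 d.py .546 -.1465 .16 94
```

```text
pos [ 0.5471 -0.1468  0.1015] rot [1.7994e+02 1.4000e-01 9.4000e+01] q [ 45.  17. -38. 103.  12.  64.   7.] F [-0.4 -0.   1.6] M [ 0.    0.02 -0.05] w 0.0621 t 8.8333
shift cm [ 0.03 -0.1  -5.85] turn [ 0.06  0.14 -0.  ]
```

Request:
servo_tool(plan=[[0,[0,0,-0.1],[0,0,0]],[0,[0,0,-0.1],[0,0,0]],[0,[0,0,-0.1],[0,0,0]]])

```text
time_s: 9.08
tool_pos: [0.5468, -0.1467, 0.1039]
tool_rot: [180.0, 0.1, 94.0]
force: [-0.0, 0.1, -1.5]
grip_width: 0.0617
```

```bash
python3 d.py .546 -.1465 .16 94
```

```text
pos [ 0.5468 -0.1467  0.1039] rot [1.7997e+02 1.1000e-01 9.4000e+01] q [ 45.  17. -38. 102.  12.  64.   7.] F [-0.   0.1 -1.5] M [-0.01 -0.15  0.04] w 0.0617 t 9.0833
shift cm [ 0.02 -0.07 -5.61] turn [0.03 0.11 0.  ]
```

Free. Lift straight up by about 9 cm with a firmer grip.

Request:
servo_tool(plan=[[0,[0,0,-0.4],[0,0,0]],[0,[0,0,-0.8],[0,0,0]],[0,[0,0,-1.0],[0,0,0]],[0,[0,0,-1.2],[0,0,0]],[0,[0,0,-1.2],[0,0,0]],[0,[0,0,-1.2],[0,0,0]],[0,[0,0,-1.2],[0,0,0]],[0,[0,0,-0.8],[0,0,0]],[0,[0,0,0],[0,0,0]]], force=30)

```text
time_s: 9.83
tool_pos: [0.5482, -0.1464, 0.1928]
tool_rot: [179.7, 0.2, 94.0]
force: [0.7, 0.7, -0.9]
grip_width: 0.0615
```

```bash
python3 d.py .484 .2005 .12 94
python3 - <<'E'
from h import *
c=cam("side"); m=c["image"][130:300,230:440]
cv2.imwrite("pics/s3.png",np.clip(cv2.resize(m,None,fx=3,fy=3,interpolation=cv2.INTER_CUBIC)*1.4,0,255).astype(np.uint8))
E
```

```text
pos [ 0.5482 -0.1464  0.1928] rot [179.72   0.21  94.04] q [ 46.  12. -39.  97.   8.  73.  10.] F [ 0.7  0.7 -0.9] M [-0.01 -0.15 -0.02] w 0.0615 t 9.8333
shift cm [35.09 -3.99  7.13] turn [0.28 0.21 0.04]
```

View pics/s3.png

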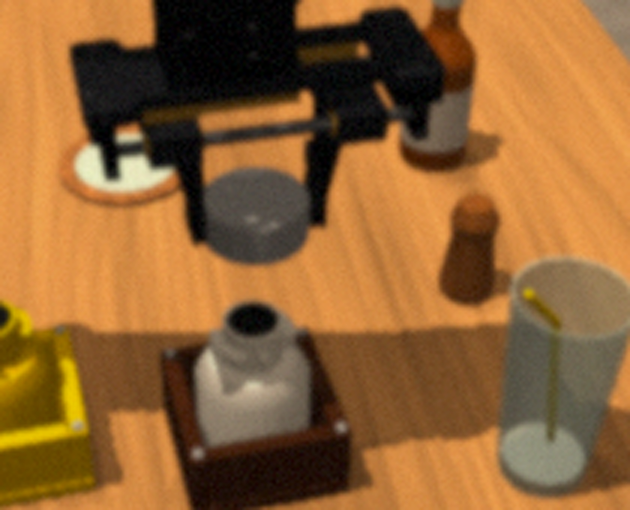

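The lid is held level below the pads and the jar mouth is open. The glass, shaker and bottle are undisturbed. Carry it to the coaster.

Request:
servo_tool(plan=[[0,[1.2,-0.1,0],[0.2,0.2,0]],[0,[2.2,-0.3,0],[0,0,0]],[0,[2.8,-0.3,0],[0,0,0]],[0,[2.8,-0.3,0],[0,0,0]],[0,[2.8,-0.3,0],[0,0,0]],[0,[2.8,-0.3,0],[0,0,0]],[0,[2.8,-0.3,0],[0,0,0]],[0,[2.8,-0.3,0],[0,0,0]],[0,[2.8,-0.3,0],[0,0,0]],[0,[2.8,-0.3,0],[0,0,0]],[0,[2.8,-0.3,0],[0,0,0]],[0,[2.8,-0.3,0],[0,0,0]],[0,[2.2,-0.3,0],[0,0,0]],[0,[1.2,-0.2,0],[0,0,0]],[0,[0,0,0],[0,0,0]]])

```text
time_s: 11.13
tool_pos: [0.4668, 0.2229, 0.1818]
tool_rot: [-178.7, -0.3, 94.2]
force: [-0.6, -0.2, -1.4]
grip_width: 0.0617
```

```bash
python3 d.py .484 .2005 .04 94
python3 - <<'E'
from h import *
from w import *
print(proj(c,[[.484,.2005,.005]])); cv2.imwrite("pics/w4.png",c["image"])
E
```

```text
pos [0.4668 0.2229 0.1818] rot [-178.7    -0.33   94.18] q [ 22.  10. -55. 103.   7.  73. -30.] F [-0.6 -0.2 -1.4] M [-0.   -0.09 -0.03] w 0.0617 t 11.1333
shift cm [-2.44  1.88 14.12] turn [-1.3  -0.33  0.18]
[[332.47757636 208.59126853]]
```

Request:
servo_tool(plan=[[0,[-0.8,0.6,1.0],[-0.6,-0.2,0]],[0,[-0.8,0.6,1.8],[-0.6,-0.2,0]],[0,[-0.6,0.6,2.0],[0,0,0]],[0,[0,0,2.0],[0,0,0]],[0,[0,0,2.0],[0,0,0]],[0,[0,0,2.0],[0,0,0]],[0,[0,0,1.2],[0,0,0]],[0,[0,0,0],[0,0,0]],[0,[0,0,0],[0,0,0]]])

```text
time_s: 11.93
tool_pos: [0.4871, 0.1873, 0.0534]
tool_rot: [-179.7, 0.6, 93.5]
force: [-0.5, 0.3, -0.7]
grip_width: 0.0612
```

```bash
python3 d.py .484 .2005 .0105 94
```

```text
pos [0.4871 0.1873 0.0534] rot [-179.66    0.64   93.48] q [ 20.  19. -50. 110.  17.  59. -34.] F [-0.5  0.3 -0.7] M [ 0.05 -0.13 -0.04] w 0.0612 t 11.9333
shift cm [ 1.38 -0.2   4.28] turn [-0.34  0.64 -0.52]
```

Request:
servo_tool(plan=[[0,[0.7,-0.1,0.6],[-0.3,0.6,0]],[0,[0.7,-0.1,0.8],[0,0,0]],[0,[0,0,0.8],[0,0,0]],[0,[0,0,0.7],[0,0,0]],[0,[0,0,0.4],[0,0,0]],[0,[0,0,0],[0,0,0]],[0,[0,0,0],[0,0,0]]])

```text
time_s: 12.52
tool_pos: [0.4866, 0.2034, 0.0204]
tool_rot: [179.7, -0.1, 93.5]
force: [-0.0, 0.4, -0.2]
grip_width: 0.0617
```

```bash
python3 d.py .484 .2005 .0105 94
python3 - <<'E'
from h import *
c=cam("side"); m=c["image"][90:250,180:390]
cv2.imwrite("pics/s4.png",np.clip(cv2.resize(m,None,fx=3,fy=3,interpolation=cv2.INTER_CUBIC)*1.4,0,255).astype(np.uint8))
E
```

```text
pos [0.4866 0.2034 0.0204] rot [ 1.7968e+02 -6.0000e-02  9.3450e+01] q [ 17.  22. -49. 112.  20.  55. -38.] F [-0.   0.4 -0.2] M [-0.02 -0.14 -0.03] w 0.0617 t 12.5167
shift cm [-0.27 -0.28  0.99] turn [ 0.32 -0.06 -0.55]
```

View pics/s4.png

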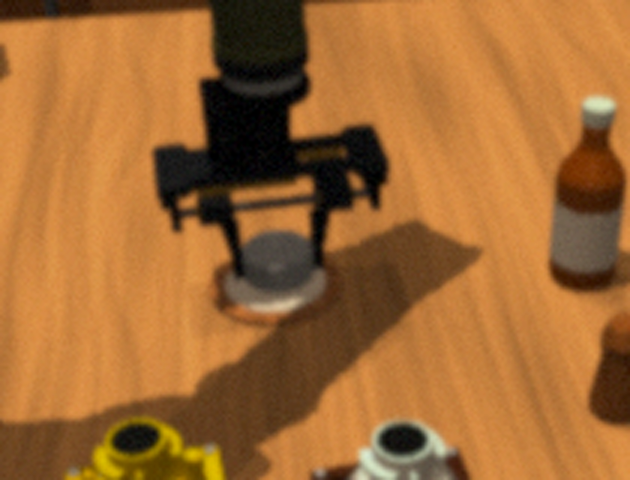

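The lid is about 1 cm above the coaster, centred within a few mm (lid at about (278,262), coaster about (276,290), offset by the height). Lower to contact.

Request:
servo_tool(plan=[[0,[-0.2,-0.2,0.3],[0.3,0,0]],[0,[0,0,0.3],[0,0,0]],[0,[0,0,0.15],[0,0,0]],[0,[0,0,0],[0,0,0]]])

```text
time_s: 12.9
tool_pos: [0.4854, 0.2008, 0.013]
tool_rot: [179.9, -0.1, 93.4]
force: [0.4, 0.3, -1.7]
grip_width: 0.0615
```

```bash
python3 d.py .484 .2005 .0105 94
```

```text
pos [0.4854 0.2008 0.013 ] rot [ 1.7992e+02 -5.0000e-02  9.3410e+01] q [ 17.  22. -48. 112.  21.  55. -38.] F [ 0.4  0.3 -1.7] M [-0.01 -0.04 -0.  ] w 0.0615 t 12.9
shift cm [-0.02 -0.14  0.25] turn [ 0.08 -0.05 -0.59]
```

Request:
servo_tool(plan=[[0,[0,0,0.12],[0,0,0]],[0,[0,0,0.1],[0,0,0]],[0,[0,0,0.05],[0,0,0]],[0,[0,0,0],[0,0,0]]])

```text
time_s: 13.23
tool_pos: [0.4857, 0.2008, 0.0106]
tool_rot: [179.9, -0.0, 93.4]
force: [-0.2, 0.0, -0.4]
grip_width: 0.0613
```

```bash
python3 d.py .484 .2005 .0105 94
```

```text
pos [0.4857 0.2008 0.0106] rot [ 1.799e+02 -4.000e-02  9.338e+01] q [ 17.  23. -48. 112.  21.  54. -38.] F [-0.2  0.  -0.4] M [-0.07 -0.11  0.04] w 0.0613 t 13.2333
shift cm [-0.02 -0.17  0.01] turn [ 0.1  -0.04 -0.62]
```

Request:
servo_tool(plan=[[0,[0,0,0.06],[0,0,0]],[0,[0,0,0.06],[0,0,0]],[0,[0,0,0],[0,0,0]]])

```text
time_s: 13.48
tool_pos: [0.4859, 0.2009, 0.0107]
tool_rot: [179.9, 0.0, 93.4]
force: [-0.4, 0.6, -0.2]
grip_width: 0.0617
```

```bash
python3 d.py .484 .2005 .0105 94
```

```text
pos [0.4859 0.2009 0.0107] rot [1.799e+02 2.000e-02 9.338e+01] q [ 17.  23. -48. 112.  21.  54. -38.] F [-0.4  0.6 -0.2] M [-0.03 -0.08  0.01] w 0.0617 t 13.4833
shift cm [-0.03 -0.19  0.02] turn [ 0.1   0.02 -0.62]
```

Request:
servo_tool(plan=[[0,[0,0,0.15],[0,0,0]],[0,[0,0,0.1],[0,0,0]]])

```text
time_s: 13.65
tool_pos: [0.4861, 0.201, 0.0104]
tool_rot: [179.9, 0.1, 93.4]
force: [-4.1, -2.0, 11.4]
grip_width: 0.062
```

```bash
python3 d.py .484 .2005 .0105 94
```

```text
pos [0.4861 0.201  0.0104] rot [1.7991e+02 1.3000e-01 9.3370e+01] q [ 17.  23. -48. 112.  21.  54. -38.] F [-4.1 -2.  11.4] M [-0.49  1.13  0.07] w 0.062 t 13.65
shift cm [-0.04 -0.21 -0.01] turn [ 0.09  0.13 -0.63]
```

Contact is confirmed (11 N at the expected height). Ease off and open.

Request:
servo_tool(plan=[[0,[0,0,0],[0,0,0]],[0,[0,0,0],[0,0,0]],[0.85,[0,0,0],[0,0,0]],[0.95,[0,0,0],[0,0,0]],[0.95,[0,0,0],[0,0,0]],[0.95,[0,0,0],[0,0,0]],[0.95,[0,0,-0.5],[0,0,0]],[0.95,[0,0,-1.5],[0,0,0]],[0.95,[0,0,-2.5],[0,0,0]],[0.95,[0,0,-3.0],[0,0,0]],[0.95,[0,0,-3.0],[0,0,0]],[0.95,[0,0,-3.0],[0,0,0]],[0.95,[0,0,0],[0,0,0]],[0.95,[0,0,0],[0,0,0]]])

```text
time_s: 14.82
tool_pos: [0.4845, 0.2018, 0.1514]
tool_rot: [-179.9, 0.1, 93.5]
force: [-0.9, -0.1, -0.5]
grip_width: 0.0827
```

```bash
python3 d.py .484 .2005 .0105 94
python3 - <<'E'
from h import *
c=cam("side"); t=cam("top")
def mk(c,x,y):
    m=cv2.resize(c["image"][y:y+90,x:x+130],None,fx=3,fy=3,interpolation=cv2.INTER_CUBIC); return np.clip(m*1.4,0,255).astype(np.uint8)
cv2.imwrite("pics/f.png",np.hstack([mk(c,205,135),mk(t,150,235)]))
E
```

```text
pos [0.4845 0.2018 0.1514] rot [-1.7993e+02  7.0000e-02  9.3500e+01] q [ 23.  12. -53. 105.  10.  69. -30.] F [-0.9 -0.1 -0.5] M [-0.07 -0.07  0.02] w 0.0827 t 14.8167
shift cm [-0.11 -0.04 14.09] turn [-0.07  0.07 -0.5 ]
```

View pics/f.png

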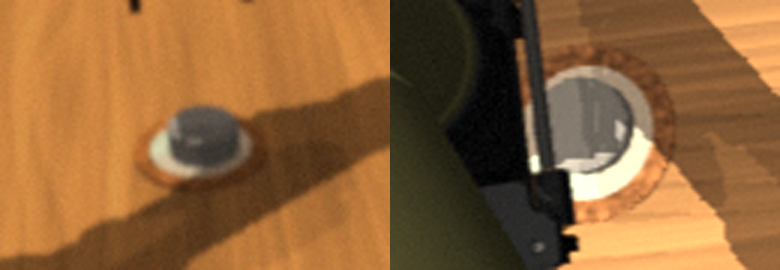

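The lid lies flat on the coaster, roughly centred within the pale disc (side view lid (203,136), coaster (200,150)). The gripper is well above it. Handing in.

```bash
python3 -c "
from cell import env
o=env.get_obs(); print(o['joint_velocities'].round(2)); print(env.sign_off())"
```

```text
[-0.27  1.28  0.47  1.53  0.27  0.1  -0.06]
the job is handed in; nothing more can be done
None
```

The lid is off the jar and resting on the cork coaster. I handed the job in at about 15 s of the 58 s allowed; the hand-in gives no verdict.

- **Breaking loose:** I gripped the lid at 60 N and twisted anticlockwise. The wrist moment peaked at about 1.15 N m and fell to near zero by 36°. I carried the twist on to about 44° (0.77 rad).
- **Finding the stop:** At a 12–15 N grip it turned on to about 81° (1.42 rad), where about 0.2 N m held steady. The first pull there met 4.6 N. I turned it back about 1.3°, and then only its weight resisted.
- **Regrip:** I lifted it about 11 mm, then set it back on its seat and regripped about 8 mm higher. The fingertips had been reaching below its lower edge and would have hit the coaster first.
- **Placing:** I lifted it straight off, carried it over and lowered it until it touched (11 N) at the expected height. Then I let go and backed off 14 cm.

**Last checks:**
- The final side and top pictures show the lid flat, right way up and inside the coaster's edge, with the gripper clear. The tool was within a few millimetres of the measured centre when it let go.
- The top and side cameras disagreed by 4–5 mm on the coaster and lid positions, well inside the 29 mm allowed for the placing.
- The glass, bottle and shaker looked undisturbed in the pictures taken during the lift and carry. I did not measure them again at the end.
- The lid's turn was read from the gripper's angle, so any slip in the grip would not show.

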